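Reset the stop, free the catch and hold the bench press closed

ROBOT

A 6-joint arm with a two-finger parallel gripper is mounted at the origin on the work surface. World frame = base frame: x ahead of the robot, y to its left, z up, the work surface at z = 0. Lengths are in mm, angles in rad, forces in N, time in s.
With the tool pointing down it reaches from about 400 to 925 mm from the base axis. Payload 12.5 kg.
Tool frame: the origin (TCP) lies at the very end of the fingers, on their centre line; the grasp point (between the pads) lies env.grip_point_offset behind it (env.grip_point_offset is the distance from the TCP to the grasp point, in mm); y points along the fingers, z is the direction in which the jaws open and shut, and the axes are right-handed (so a half turn about y gives the same grasp; the last joint's range is limited). The gripper opens to 95 mm and grips with 3 to 60 N. Pads are 20 mm wide; open, the fingers measure 119 mm over their backs; the gripper's body (75 mm by 180 mm) begins 59 mm behind the grasp point.
Start: joints at [-1.296, 0.491, 1.559, -0, 1.092, -0.106], TCP at [232.314, -580.241, 188.961] pointing down, gripper open.
Joint ranges: [-3.1, 3.1], [-0.84, 2.19], [0.05, 2.79], [-1.13, 4.28], [0.06, 2.93], [-2.69, 2.69]. Speed limits (rad/s): [2.22, 2.22, 2.79, 3.14, 3.14, 3.14].

INTERFACE

Orientations are given as [roll, pitch, yaw] about the fixed x, y, z axes, in that order (R = Rz(yaw) Ry(pitch) Rx(roll)).
In Python, from cell import readout, read_camera, env, nets gives the robot as it stands.
- The arm moves only by the tool apply_moves, never from a script. Its argument "increments" is a list of rows, each a list of 3 entries, a list of its own where there are three numbers: the shift along the tool's x, y, z in cm, then the turn, a rotation vector about the tool's x, y, z in degrees, then the finger opening in cm, from 0 to 9.51. A call has exactly 5 rows; each row shifts and turns the pose as measured when the row begins, along the tool's axes as they then stand; what a row does not reach is not made up. A row lasts 1/8 s, in which the tool goes at most 62.5 mm and 10.7 degrees, less where a joint would pass 70% of its speed; a pose out of reach is approached as far as the arm can. A call with a gripper value outside its range is refused whole. The fingers move at their own pace and stop on an object; the grip force is fixed at half the most. Time passes only in rows, so rows that do not move let the fingers close, or fill a call up. It gives the time, the measured TCP pose, the force and the opening at its end, in the units of the state.
- readout.state(): the state, without advancing time (a new reading comes with each control period).
- read_camera(name): name is "side" or "top"; returns a dict with "img" (480x640x3 uint8, red, green, blue), "vfov" (degrees; the focal length in pixels is half the picture's height over the tangent of half this angle, whatever the lens; pixels are square), "cx", "cy" (the principal point, pixels), "rvec" (rotation vector, rad) and "tvec" (3), from world to camera coordinates, as OpenCV has them. Camera axes: x right, y down, z forward; pixel columns grow to the right and rows downward; lengths in mm; the calibration is good to about 2 mm. A picture is of the moment at which its call begins. There is no depth.
- env.job_done(): hands the job in, once; it reports no verdict.
Trained networks look in a picture, given as the dict that the camera call returned (one of the last four; its "shot" number tells which), for a name from the list of things; names that differ only in an ending like _2 or _b are one class to them, and where a whole thing is asked for, a point or a joint stands for the part that bears it (a point fixed in the world has none). Each returns a list of dicts, best first, with "confidence" (0 to 1); they miss things now and then, are a little off and sometimes report something else, mostly with a low value. They report only what shows in the picture. A call takes as long as a camera call.
- nets.look_for(picture, thing): "point" ([x, y, z] in mm, in the coordinates of the camera as it stood for that picture, good to about 4 mm: the middle of the surface that is visible of it).
- nets.mark_of(picture, thing): "point" ([x, y, z] in mm, in the coordinates of the camera as it stood for that picture, good to about 4 mm: a listed point, or the origin of a listed thing).
The state is a dict: "t": time; "joints": joint angles; "qvel": joint speeds; "tau": joint torques, N m; "eef_pos": TCP position; "tcp_rot": TCP orientation; "ft_force": force on the tool from outside, world axes, zero at the start; "moment": the same for the moment, N m; "opening": opening from 0.0 (shut) to 1.0 (fully open).
Only numpy, scipy, OpenCV 4.12 (cv2) and the standard library are available. Lean on these libraries where they do the work, as an engineer would, in place of code of your own. Each camera call takes 0.05 s, during which the arm holds its last target. There are 200 camera calls.

TASK

Get the jeweller's bench press ready and close it on its copper blank: push the mushroom button of the stop station all the way down and let it spring back up, then turn its head clockwise (seen from above) to its end to reset it. Next flip the press's safety catch fully over by pushing down its raised tail, and only then pull the lever's cross handle over towards the front of the press to the end of its travel. Finish while still holding the lever there with the gripper (it springs back if let go), and leave the jar, bracket and brush where they are.

Things in the scene. Friction and masses are not known exactly. Their poses are not given: they have to be found in the camera images.
- press: Grey bench press, bolted down, base 190 x 250 x 14 mm. Origin on the table under the lever's hinge; x to its back, y to its left, z up; yawed up to 0.25 rad. Right (y -110 to -40, x -50 to 75 mm): column and head 140 mm high; its square steel ram (x -25, y -75) tops out at 188 mm, over a die. Middle (y 0): the lever. Left: the safety catch on a 135 mm post at y 55 mm.
- lever_hinge (a point): Hinge of the lever, 100 mm above the table; hinge axis along the press's y axis.
- lever_grip (a point): Centre of the lever's cross handle: a round black bar 20 mm in diameter and 80 mm long, lying along the press's y axis, at the end of a flat steel lever (14 x 12 mm), 150 mm from the hinge. At rest it is 51 mm behind and 141 mm above the hinge (241 mm above the table). It can be pinched or hooked from above.
- lever (a joint): Lever angle, rad: 0 at rest (leaning 0.35 back, to the press's +x), 0.95 pulled fully over to the front (-x; leaning 0.60 forward, handle 85 mm in front of and 124 mm above the hinge). A spring drives it back: about 3 N at the handle at rest, 6 N fully pulled. It drives the ram down. While the catch is on, the catch's tongue blocks it.
- catch_hinge (a point): Hinge of the safety catch, at x -1.5, y 55 mm of the press and 140 mm above the table; axis along the press's x axis.
- catch_pad (a point): Centre of the upper face of the pad (30 x 30 mm, 8 mm thick) at the end of the catch's steel tail, 60 mm from the catch's hinge on the press's left. Catch on: the pad is raised, 26 mm above the hinge (about 170 mm above the table). Catch off: 26 mm below the hinge.
- catch (a joint): Catch angle, rad: 0 on (its 62 mm tongue lies level from its hinge to the right, across the front of the lever; the tail rises 0.45 rad to the left), 0.9 fully off (pad pushed down, tongue raised clear, its tip about 195 mm above the table). Rubs stiffly: takes about 2 N, stays where it is left. May start up to 0.06 from on.
- stop_box: Stop station, bolted down: aluminium box 90 x 90 x 45 mm, origin at the centre of its underside, z up.
- stop_top (a point): Centre of the top face of the mushroom's grip bar, 94 mm above the table with the button up; x along the bar, turning with it. The black mushroom cap is 48 mm in diameter; across it stands the grip bar, 46 mm long, 13 mm thick, rising 22 mm above the cap's upper face.
- stop_push (a joint): How far the mushroom is pushed down, m: 0 up, 0.007 fully down. Spring: about 2 N to start, 5 N fully down; it comes back up when let go.
- stop_turn (a joint): How far the mushroom's head is turned clockwise seen from above, rad: from 0 up to its stop at 1.2 (reset). Starts at 0 to 0.15. Friction about 0.04 N m, stays where it is left.
- flux_jar: Closed white jar, 60 mm in diameter, 85 mm high; origin at the centre of its underside. A bystander.
- bracket: Perforated dark steel angle bracket standing like a roof, about 103 x 50 x 50 mm; origin under its centre on the table. A bystander.
- flux_brush: Small brush lying on the table; a bystander, 140 mm long.

How it is judged (in metres and radians):
On the way, in this order (a step that is already met when the one before it is completed fails the run):
1. the mushroom is pushed fully down, its head not yet turned (value of joint stop_push above 0.0055 m and value of joint stop_turn below 0.5 rad), for 0.1 s.
2. the mushroom has sprung back up, before its head is turned (value of joint stop_push below 0.0025 m and value of joint stop_turn below 0.5 rad), for 0.05 s.
3. its head is turned clockwise to reset and it is up (value of joint stop_turn above 0.8 rad and value of joint stop_push below 0.0025 m), for 0.2 s.
4. the safety catch is flipped off while the lever is still at rest (value of joint catch above 0.65 rad and value of joint lever below 0.15 rad), for 0.2 s.
5. the lever is pulled over to the end of its travel (value of joint lever above 0.85 rad), for 0.2 s.
At the end, for the whole second after the job is handed in: The lever stands at 0.85 rad or more (stop at 0.95) and the gripper's fingers bear on it with more than 1.5 N; the catch is flipped off (over 0.65 rad of 0.9); the mushroom is up (within 2.5 mm) and turned clockwise by more than 0.8 rad; all through the last second (all of step 3 and value of joint lever above 0.85 rad and contact force between the fingers and lever above 1.5 N and value of joint catch above 0.65 rad); the arm keeps its last pose, push and grip.
It fails at once if a bystander (jar, bracket or brush) is moved more than 30 mm (distance of any of flux_jar, bracket, flux_brush from where it was at the start of the episode above 0.03 m).
It fails at once if the lever is pulled before the catch is off (value of joint lever above 0.25 rad and value of joint catch below 0.5 rad).
It also fails if it takes over 70 s, if anything falls off the work surface, if the arm or the gripper's body presses on something with over 40 N, if the wrist force passes 120 N, or if a joint passes its speed limit or range.

## Working session

There is one attempt and no reset: what is moved stays moved. The work goes in short steps, Python scripts to look and compute and a tool call to move; the robot and the scene stay as the last step left them, time stands still between calls to the robot, and variables do not carry over. Pictures are saved under pics/ and viewed, about 8 in all and at most 12, crops included, and the job is handed in when it is done.

Besides the shell and the picture viewer there is one more tool, called after "Call:" as name(argument=value, ...) on one line, values as JSON. apply_moves: Moves the arm, as the interface text tells. Its arguments: {"type":"object","properties":{"increments":{"type":"array"}},"required":["increments"]}

```bash
mkdir -p pics; cat > h.py <<'E'
import numpy as np, cv2
from scipy.spatial.transform import Rotation as R
from cell import readout, read_camera, env, nets
def w(cam,p):
    M=cv2.Rodrigues(np.array(cam["rvec"],float))[0]
    return M.T@(np.array(p)-np.array(cam["tvec"]).ravel())
def px(cam,P):
    f=240/np.tan(np.radians(cam["vfov"]/2))
    M=cv2.Rodrigues(np.array(cam["rvec"],float))[0]
    c=M@np.array(P)+np.array(cam["tvec"]).ravel()
    return np.round([cam["cx"]+f*c[0]/c[2],cam["cy"]+f*c[1]/c[2]],0)
def ray_z(cam,u,v,z):
    f=240/np.tan(np.radians(cam["vfov"]/2))
    M=cv2.Rodrigues(np.array(cam["rvec"],float))[0]
    o=-M.T@np.array(cam["tvec"]).ravel(); d=M.T@np.array([(u-cam["cx"])/f,(v-cam["cy"])/f,1])
    return o+d*(z-o[2])/d[2]
E
cat > m1.py <<'E'
from h import *
s=readout.state(); print({k:np.round(v,3) for k,v in s.items()}, env.grip_point_offset)
print(R.from_euler('xyz',s['tcp_rot']).as_matrix().round(3) if len(s['tcp_rot'])==3 else '')
ims=[]
for n in ["top","side"]:
    c=read_camera(n); ims.append(c["img"]); cv2.imwrite(f"pics/{n}0.png",c["img"][:,:,::-1])
    M=cv2.Rodrigues(np.array(c["rvec"],float))[0]; print(n,(-M.T@np.array(c["tvec"]).ravel()).round(0),c["vfov"])
    for t in ["press","lever_grip","lever_hinge","catch_pad","catch_hinge","stop_box","stop_top","flux_jar","bracket","flux_brush"]:
        for d in nets.mark_of(c,t)[:2]:
            P=w(c,d["point"]); print(t,P.round(1),round(d["confidence"],2),px(c,P))
E
python3 m1.py
```

```text
{'t': np.float64(0.0), 'joints': array([-1.296,  0.492,  1.559, -0.   ,  1.092, -0.106]), 'qvel': array([-0.001, -0.001, -0.   , -0.001,  0.001, -0.001]), 'tau': array([ 1.0000e-03, -6.1265e+01, -2.5817e+01,  6.9000e-02,  4.8000e-02,
       -0.0000e+00]), 'eef_pos': array([ 232.228, -579.959,  188.371]), 'tcp_rot': array([-1.572,  0.   , -2.761]), 'ft_force': array([-0.043,  0.663,  0.886]), 'moment': array([ 0.01 , -0.029,  0.003]), 'opening': np.float64(1.0)} 18.8
[[-0.928 -0.     0.372]
 [-0.372  0.001 -0.928]
 [-0.    -1.    -0.001]]
top [598.  26. 980.] 57.32436932410364
press [5.474e+02 1.962e+02 3.000e-01] 0.66 [247. 287.]
press [770.5 202.6   1.4] 0.39 [245. 187.]
lever_grip [598.5 177.6 234.7] 0.89 [234. 264.]
lever_hinge [548.2 192.4 100.6] 0.7 [240. 289.]
catch_pad [571.8 297.7 165.7] 0.88 [176. 278.]
catch_hinge [557.8 242.5 144.6] 0.57 [209. 285.]
stop_top [ 558.5 -177.3   92.8] 0.76 [425. 283.]
flux_jar [760.2 -21.7   4.1] 0.89 [345. 191.]
bracket [770.1 201.6  -1.3] 0.59 [246. 187.]
flux_brush [ 758.9 -242.8   -3. ] 0.73 [442. 192.]
side [340. 592. 635.] 52.741200071371566
press [547.5 189.4   0.8] 0.78 [320. 410.]
lever_grip [593.5 182.2 239.4] 0.85 [289. 278.]
lever_hinge [543.8 195.5  96.7] 0.88 [320. 372.]
catch_hinge [558.3 252.9 141.4] 0.81 [289. 377.]
stop_box [ 554.4 -174.3   -4.5] 0.8 [395. 275.]
stop_top [ 558.8 -175.9   93.7] 0.71 [397. 235.]
flux_jar [748.8 -17.8  -3.9] 0.73 [276. 293.]
bracket [771.1 202.9  -5.4] 0.64 [197. 369.]
flux_brush [ 759.2 -249.2   -3.2] 0.96 [323. 232.]
flux_brush [560.2 249.7 139. ] 0.57 [289. 376.]
```

View pics/top0.png

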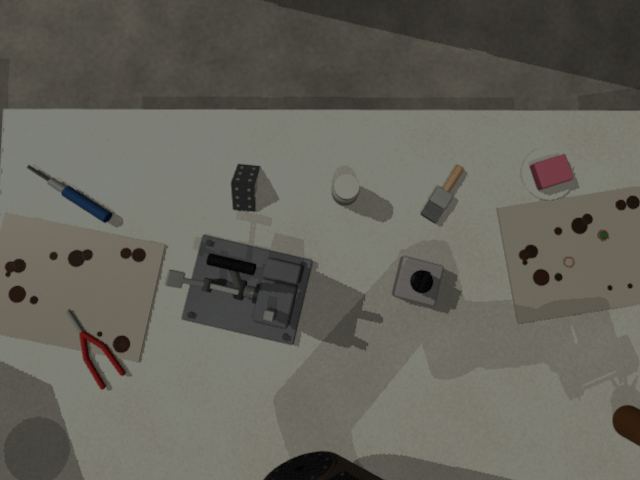

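View pics/side0.png

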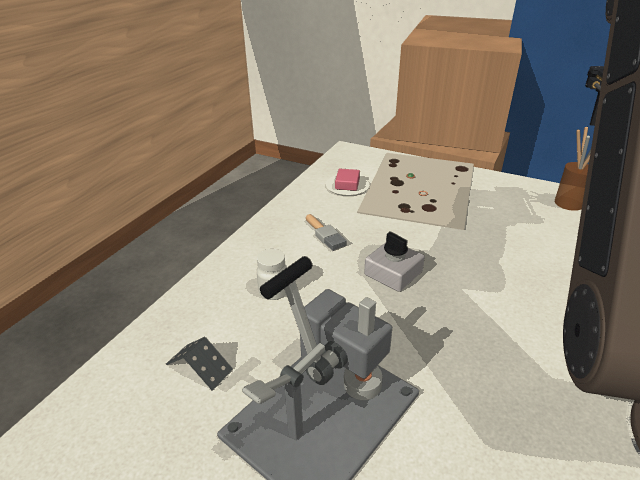

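Top view: press yawed ≈ -0.19 (handle from (209,259) to (255,268)), and the net points agree with it. The stop station's knob is at about (422,281). I need the bar's direction next.

```bash
python3 - <<'E'
from h import *
a=cv2.imread("pics/top0.png")[245:320,380:460]; a=cv2.resize(np.clip(a.astype(float)*2.2,0,255).astype(np.uint8),None,fx=5,fy=5,interpolation=cv2.INTER_CUBIC)
b=cv2.imread("pics/side0.png")[220:295,355:435]; b=cv2.resize(np.clip(b.astype(float)*2.0,0,255).astype(np.uint8),None,fx=5,fy=5,interpolation=cv2.INTER_CUBIC)
cv2.imwrite("pics/crop.png",np.hstack([a,b]))
E
```

```text
(no output)
```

View pics/crop.png

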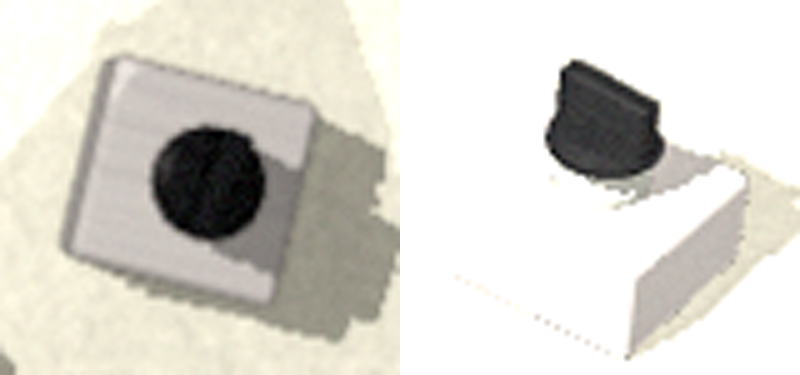

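```bash
python3 - <<'E'
from h import *
c=read_camera("side"); 
p=ray_z(c,388.4,233.0,94); q=ray_z(c,406.6,241.2,94); print(p,q,(p+q)/2,np.linalg.norm(p-q),np.degrees(np.arctan2(*(p-q)[1::-1])))
# cap circle in top view (z 72): centre crop (209,182)
d=read_camera("top"); print(ray_z(d,380+209/5,245+182/5,75))
t=d["img"][245:320,380:460]
t=np.clip((t.astype(float))*6,0,255).astype(np.uint8); cv2.imwrite("pics/crop2.png",cv2.resize(t[20:55,25:60],None,fx=14,fy=14,interpolation=cv2.INTER_CUBIC))
E
```

```text
[ 577.43788976 -175.16266754   94.        ] [ 535.99045903 -163.75549038   94.        ] [ 556.71417439 -169.45907896   94.        ] 42.98852410798051 -15.387989054446185
[ 560.97039947 -175.01467773   75.        ]
```

View pics/crop2.png

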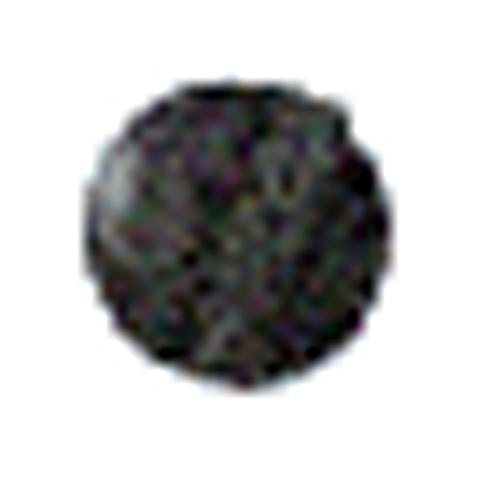

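```bash
cat >> h.py <<'E'
def plan(pos,ang,g,n=5,tilt=None):
    """rows to reach TCP pos, tool down, tool z heading ang (deg); turn limited 10/row, step 50 mm/row"""
    s=readout.state(); p=np.array(s['eef_pos']); Rm=R.from_euler('xyz',s['tcp_rot'])
    a=np.radians(ang); z=np.array([np.cos(a),np.sin(a),0]); y=np.array([0,0,-1.]); 
    T=R.from_matrix(np.c_[np.cross(y,z),y,z]); 
    if tilt is not None: T=T*R.from_rotvec(tilt,degrees=True)
    print("now",p.round(1),Rm.as_matrix()[:,2].round(3),Rm.as_matrix()[:,1].round(3),"F",np.round(s['ft_force'],1),"M",np.round(s['moment'],2),"open",round(float(s['opening']),3),"t",round(float(s['t']),2),"q",np.round(s['joints'],2))
    rows=[]
    e=(Rm.inv()*T).as_rotvec(degrees=True); m=max(1,int(np.ceil(max(np.linalg.norm(pos-p)/50,np.linalg.norm(e)/10-.05))))
    for i in range(min(m,n)):
        e=(Rm.inv()*T).as_rotvec(degrees=True)/(m-i); d=(np.array(pos)-p)/(m-i)
        rows.append([list((Rm.inv().apply(d)/10).round(2)),list(e.round(1)),g]); p=p+d; Rm=Rm*R.from_rotvec(e,degrees=True)
    while len(rows)<5: rows.append([[0,0,0],[0,0,0],g])
    print("steps",m); print(str(rows).replace("np.float64(","").replace(")",""))
E
python3 -c "
from h import *
plan([559,-174,150],72,6)"
```

```text
now [ 232.3 -580.2  189. ] [ 0.372 -0.928  0.   ] [ 0. -0. -1.] F [ 0.4 -0.6 -0.3] M [-0.03  0.03 -0.02] open 0.997 t 1.2 q [-1.3   0.49  1.56 -0.    1.09 -0.11]
steps 14
[[[-3.24, 0.28, -1.83], [-0.0, -10.0, 0.0], 6], [[-3.51, 0.28, -1.23], [-0.0, -10.0, 0.0], 6], [[-3.67, 0.28, -0.6], [-0.0, -10.0, 0.0], 6], [[-3.72, 0.28, 0.04], [-0.0, -10.0, 0.0], 6], [[-3.66, 0.28, 0.69], [-0.0, -10.0, 0.0], 6]]
```

Call:
apply_moves(increments=[[[-3.2, 0.3, -1.8], [0, -10, 0], 6], [[-3.5, 0.3, -1.2], [0, -10, 0], 6], [[-3.7, 0.3, -0.6], [0, -10, 0], 6], [[-3.7, 0.3, 0], [0, -10, 0], 6], [[-3.7, 0.3, 0.7], [0, -10, 0], 6]])

```text
t: 1.82
eef_pos: [349.2, -432.3, 173.4]
tcp_rot: [-1.57, -0.001, -1.865]
ft_force: [-0.5, 0.1, 0.5]
opening: 0.632
```

```bash
python3 -c "
from h import *
plan([559,-174,150],72,6)"
```

```text
now [ 349.2 -432.3  173.4] [ 0.957 -0.29   0.001] [ 0.    -0.001 -1.   ] F [-0.5  0.1  0.5] M [-0.04 -0.1  -0.01] open 0.632 t 1.82 q [-1.01  0.41  1.75 -0.    0.98 -0.72]
steps 9
[[[-3.42, 0.26, 1.4], [0.0, -9.9, 0.0], 6], [[-3.13, 0.26, 1.96], [0.0, -9.9, 0.0], 6], [[-2.75, 0.26, 2.47], [0.0, -9.9, 0.0], 6], [[-2.29, 0.26, 2.91], [0.0, -9.9, 0.0], 6], [[-1.75, 0.26, 3.26], [0.0, -9.9, 0.0], 6]]
```

Tracks well.

Call:
apply_moves(increments=[[[-3.4, 0.3, 1.4], [0, -10, 0], 6], [[-3.1, 0.3, 2.0], [0, -10, 0], 6], [[-2.8, 0.3, 2.5], [0, -10, 0], 6], [[-2.3, 0.3, 2.9], [0, -10, 0], 6], [[-1.8, 0.3, 3.3], [0, -10, 0], 6]])

```text
t: 2.45
eef_pos: [467.7, -281.4, 158.4]
tcp_rot: [-1.571, -0.003, -0.963]
ft_force: [0.3, -0.2, 0.6]
opening: 0.631
```

```bash
python3 -c "
from h import *
plan([559,-174,130],72,5)"
```

```text
now [ 467.7 -281.4  158.4] [0.821 0.571 0.   ] [ 0.002 -0.002 -1.   ] F [ 0.3 -0.2  0.6] M [ 0.02 -0.13  0.01] open 0.631 t 2.45 q [-0.66  0.41  1.79 -0.    0.93 -1.27]
steps 4
[[[-0.9, 0.71, 3.41], [0.0, -9.3, 0.0], 5], [[-0.34, 0.71, 3.51], [0.0, -9.3, 0.0], 5], [[0.23, 0.71, 3.52], [0.0, -9.3, 0.0], 5], [[0.8, 0.71, 3.43], [0.0, -9.3, 0.0], 5], [[0, 0, 0], [0, 0, 0], 5]]
```

Call:
apply_moves(increments=[[[-0.9, 0.7, 3.4], [0, -9.5, 0], 5], [[-0.3, 0.7, 3.5], [0, -9.5, 0], 5], [[0.2, 0.7, 3.5], [0, -9.5, 0], 5], [[0.8, 0.7, 3.4], [0, -9.5, 0], 5], [[0, 0, 0], [0, 0, 0], 5]])

```text
t: 3.08
eef_pos: [561.3, -168.0, 129.7]
tcp_rot: [-1.573, -0.003, -0.274]
ft_force: [-0.0, 0.1, 0.2]
opening: 0.525
```

```bash
python3 - <<'E'
from h import *
plan([559,-174,77],72,5)
c=read_camera("side"); cv2.imwrite("pics/s1.png",cv2.resize(c["img"][160:300,320:480,::-1],None,fx=4,fy=4))
for n in ["side","top"]:
    c=read_camera(n)
    for t in ["stop_top","stop_box"]:
        for d in nets.mark_of(c,t)[:1]: print(n,t,w(c,d["point"]).round(1),d["confidence"])
E
```

```text
now [ 561.3 -168.   129.7] [ 0.27   0.963 -0.002] [ 0.003 -0.003 -1.   ] F [-0.   0.1  0.2] M [ 0.06 -0.14 -0.03] open 0.525 t 3.08 q [-0.4   0.5   1.73 -0.    0.91 -1.7 ]
steps 2
[[[-0.04, 2.63, -0.32], [0.1, 1.2, 0.1], 5], [[-0.03, 2.63, -0.32], [0.1, 1.2, 0.1], 5], [[0, 0, 0], [0, 0, 0], 5], [[0, 0, 0], [0, 0, 0], 5], [[0, 0, 0], [0, 0, 0], 5]]
side stop_top [ 562.  -176.2   92.5] 0.8
side stop_box [ 557.8 -176.3   -1.4] 0.87
top stop_box [567.5 297.1 165.3] 0.34
```

View pics/s1.png

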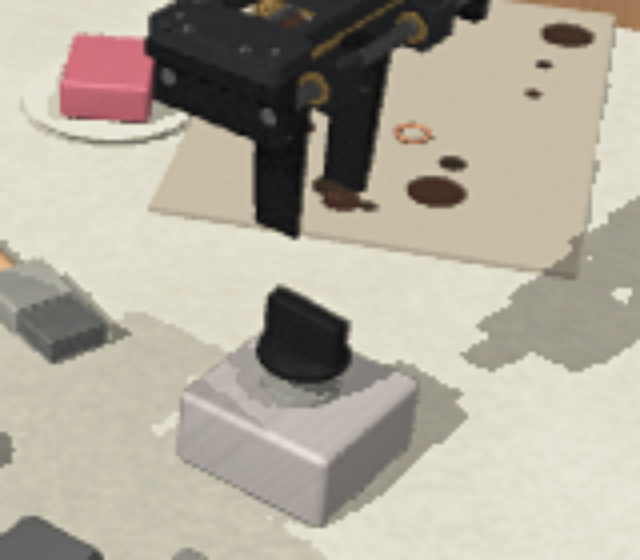

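The fingers straddle the bar, and the bar's direction matches (picture 5). Descend and grip.

Call:
apply_moves(increments=[[[0, 1.5, -0.7], [0, 1, 0], 5], [[0, 1.9, 0], [0, 1, 0], 5], [[0, 1.9, 0], [0, 0, 0], 5], [[0, 0, 0], [0, 0, 0], 1], [[0, 0, 0], [0, 0, 0], 1]])

```text
t: 4.05
eef_pos: [556.8, -180.5, 74.0]
tcp_rot: [-1.573, -0.004, -0.322]
ft_force: [-0.1, -0.5, 0.8]
opening: 0.371
```

Call:
apply_moves(increments=[[[0, 0, 0], [0, 0, 0], 0.5], [[0, 0, 0], [0, 0, 0], 0.5], [[0, 0, 0], [0, 0, 0], 0.5], [[0, 0, 0], [0, 0, 0], 0.5], [[0, 0, 0], [0, 0, 0], 0.5]])

```text
t: 4.68
eef_pos: [557.4, -180.9, 75.7]
tcp_rot: [-1.573, -0.007, -0.323]
ft_force: [0.9, -0.4, 0.3]
opening: 0.053
```

```bash
python3 - <<'E'
from h import *
plan([560,-175,77],72,0.5)
E
```

```text
now [ 557.4 -180.9   75.7] [ 0.317  0.948 -0.003] [ 0.005 -0.005 -1.   ] F [ 0.9 -0.4  0.3] M [ 0.11 -0.18 -0.  ] open 0.053 t 4.67 q [-0.43  0.57  1.77 -0.    0.79 -1.67]
steps 1
[[[0.06, -0.13, 0.64], [0.2, -0.5, 0.4], 0.5], [[0, 0, 0], [0, 0, 0], 0.5], [[0, 0, 0], [0, 0, 0], 0.5], [[0, 0, 0], [0, 0, 0], 0.5], [[0, 0, 0], [0, 0, 0], 0.5]]
```

```bash
python3 - <<'E'
from h import *
o=[]
c=read_camera("side"); a=c["img"][170:310,320:480]; print(px(c,[557.4,-180.9,75.7]))
d=read_camera("top"); b=np.clip(d["img"][220:360,340:500].astype(float)*2,0,255).astype(np.uint8); print(px(d,[557.4,-180.9,75.7]))
cv2.imwrite("pics/s2.png",cv2.resize(np.hstack([a,b])[:,:,::-1],None,fx=2.5,fy=2.5))
for t in ["stop_top"]:
  for k in (c,d): print([(w(k,e["point"]).round(1),round(e["confidence"],2)) for e in nets.mark_of(k,t)[:2]])
E
```

```text
[398. 242.]
[425. 283.]
[(array([ 559.2, -174.8,   93.2]), 0.7)]
[(array([ 558.5, -174.4,   90.7]), 0.53), (array([769.4, 201.2,   2.1]), 0.21)]
```

View pics/s2.png

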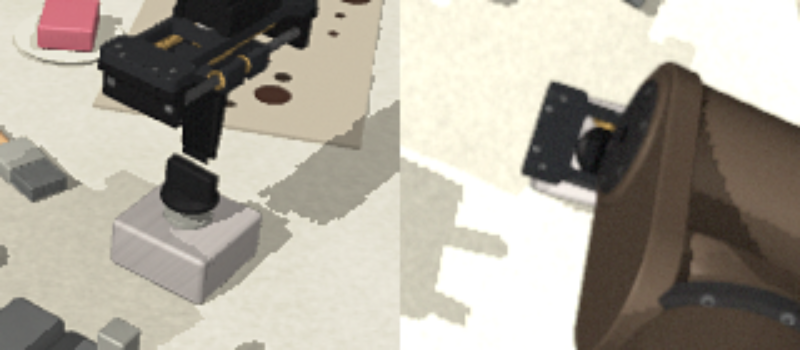

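Picture 6: the fingers are shut just behind or above the bar, and it isn't between them. I'll check TCP projections.

```bash
python3 - <<'E'
from h import *
c=read_camera("side")
R0=R.from_euler('xyz',readout.state()['tcp_rot']).as_matrix()
for P in ([561.3,-168,129.7],[557.4,-180.9,75.7],[557.4,-180.9,94],[559,-174,94]):
    P=np.array(P); print(P,px(c,P),px(c,P+25*R0[:,2]),px(c,P-25*R0[:,2]))
print(readout.state()['eef_pos'],env.grip_point_offset)
a=c["img"][200:270,360:440]; cv2.imwrite("pics/s3.png",cv2.resize(np.clip(a[:,:,::-1].astype(float)*2.,0,255).astype(np.uint8),None,fx=8,fy=8,interpolation=cv2.INTER_CUBIC))
E
```

```text
[ 561.3 -168.   129.7] [396. 222.] [388. 227.] [404. 217.]
[ 557.4 -180.9   75.7] [398. 242.] [390. 247.] [406. 236.]
[ 557.4 -180.9   94. ] [399. 234.] [391. 239.] [407. 229.]
[ 559 -174   94] [397. 236.] [389. 241.] [405. 230.]
[ 557.34804658 -180.86250461   75.56985086] 18.8
```

View pics/s3.png

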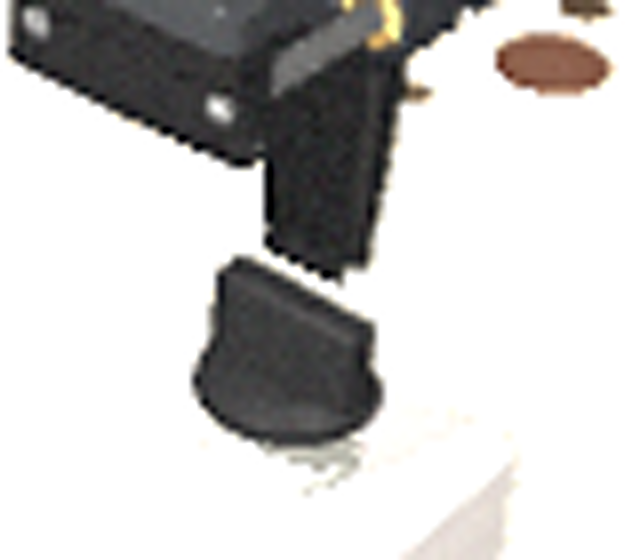

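There is a clear white gap between fingertips and bar. In both side pictures the tips project about 9 px (≈20 mm) above the reported TCP, so the TCP reading may be off. I'll test it by touch: rise, centre over the bar, then go down with the fingers shut.

Call:
apply_moves(increments=[[[0, -2.2, 0], [0, 0, 0], 0], [[0.1, 0, 0.6], [0, 0, 0], 0], [[0, 0.6, 0], [0, 0, 0], 0], [[0, 0.6, 0], [0, 0, 0], 0], [[0, 0, 0], [0, 0, 0], 0]])

```text
t: 5.55
eef_pos: [559.4, -174.6, 82.8]
tcp_rot: [-1.573, -0.003, -0.323]
ft_force: [-0.8, -0.7, -0.8]
opening: 0.005
```

Call:
apply_moves(increments=[[[0, 0.3, 0], [0, 0, 0], 0], [[0, 0.3, 0], [0, 0, 0], 0], [[0, 0.3, 0], [0, 0, 0], 0], [[0, 0, 0], [0, 0, 0], 0], [[0, 0, 0], [0, 0, 0], 0]])

```text
t: 6.18
eef_pos: [559.3, -174.7, 72.7]
tcp_rot: [-1.573, -0.003, -0.323]
ft_force: [-0.4, 0.2, 0.4]
opening: 0.006
```

Call:
apply_moves(increments=[[[0, 0.3, 0], [0, 0, 0], 0], [[0, 0, 0], [0, 0, 0], 0], [[0, 0, 0], [0, 0, 0], 0], [[0, 0, 0], [0, 0, 0], 0], [[0, 0, 0], [0, 0, 0], 0]])

```text
t: 6.8
eef_pos: [559.4, -174.8, 69.8]
tcp_rot: [-1.573, -0.003, -0.323]
ft_force: [0.3, 0.2, 0.1]
opening: 0.005
```

Call:
apply_moves(increments=[[[0, 0.3, 0], [0, 0, 0], 0], [[0, 0, 0], [0, 0, 0], 0], [[0, 0, 0], [0, 0, 0], 0], [[0, 0, 0], [0, 0, 0], 0], [[0, 0, 0], [0, 0, 0], 0]])

```text
t: 7.42
eef_pos: [559.6, -174.9, 67.0]
tcp_rot: [-1.573, -0.004, -0.323]
ft_force: [-0.5, 1.1, 2.3]
opening: 0.004
```

Fz of 2.3 N: likely contact at reported z≈67, so the tips sit about 26 mm above the reported TCP. Push further.

Call:
apply_moves(increments=[[[0, 0.3, 0], [0, 0, 0], 0], [[0, 0.1, 0], [0, 0, 0], 0], [[0, 0, 0], [0, 0, 0], 0], [[0, 0, 0], [0, 0, 0], 0], [[0, 0, 0], [0, 0, 0], 0]])

```text
t: 8.05
eef_pos: [559.6, -174.9, 63.0]
tcp_rot: [-1.573, -0.004, -0.323]
ft_force: [-1.0, -0.3, 3.3]
opening: 0.004
```

```bash
python3 - <<'E'
from h import *
plan([560,-175,60],72,0)
c=read_camera("side"); print([(w(c,e["point"]).round(1),round(e["confidence"],2)) for e in nets.mark_of(c,"stop_top")[:2]])
a=c["img"][200:270,360:440]; cv2.imwrite("pics/s4.png",cv2.resize(np.clip(a[:,:,::-1].astype(float)*2.,0,255).astype(np.uint8),None,fx=6,fy=6,interpolation=cv2.INTER_CUBIC))
E
```

```text
now [ 559.6 -174.9   63. ] [ 0.317  0.948 -0.002] [ 0.003 -0.004 -1.   ] F [-1.  -0.3  3.3] M [0.09 0.02 0.04] open 0.004 t 8.05 q [-0.41  0.59  1.78 -0.    0.77 -1.66]
steps 1
[[[0.04, 0.3, -0.0], [0.1, -0.5, 0.2], 0], [[0, 0, 0], [0, 0, 0], 0], [[0, 0, 0], [0, 0, 0], 0], [[0, 0, 0], [0, 0, 0], 0], [[0, 0, 0], [0, 0, 0], 0]]
[]
```

View pics/s4.png

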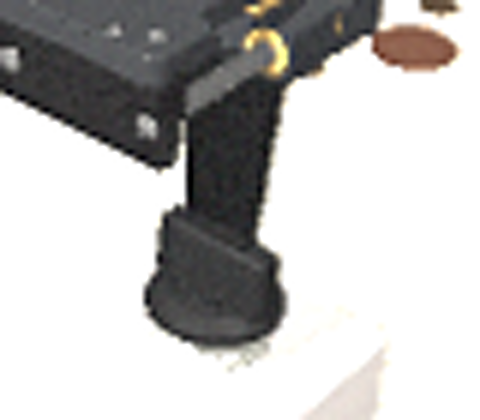

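Picture 8: tips rest on the bar top, force consistent with the spring. Push to the stop.

Call:
apply_moves(increments=[[[0, 0.2, 0], [0, 0, 0], 0], [[0, 0.2, 0], [0, 0, 0], 0], [[0, 0.1, 0], [0, 0, 0], 0], [[0, 0, 0], [0, 0, 0], 0], [[0, 0, 0], [0, 0, 0], 0]])

```text
t: 8.78
eef_pos: [559.7, -174.9, 61.4]
tcp_rot: [-1.574, -0.006, -0.323]
ft_force: [-1.2, 0.2, 4.3]
opening: 0.003
```

Call:
apply_moves(increments=[[[0, 0.4, 0], [0, 0, 0], 0], [[0, 0.3, 0], [0, 0, 0], 0], [[0, 0.3, 0], [0, 0, 0], 0], [[0, 0.3, 0], [0, 0, 0], 0], [[0, 0.3, 0], [0, 0, 0], 0]])

```text
t: 9.4
eef_pos: [560.6, -175.2, 60.5]
tcp_rot: [-1.575, -0.015, -0.322]
ft_force: [-11.9, 4.7, 39.0]
opening: 0.005
```

Hard stop at 39 N, so step 1 is done: contact was at reported z≈67.5 and bottom at 60.5, the 7 mm travel. So real tip height ≈ reported + 26.5 mm. Rise, open and re-grip lower.

Call:
apply_moves(increments=[[[0, -2, 0], [0, 0, 0], 5], [[0, -1.5, 0], [0, 0, 0], 5], [[0, 0, 0], [0, 0, 0], 5], [[0, 0, 0], [0, 0, 0], 5], [[0, 0, 0], [0, 0, 0], 5]])

```text
t: 10.02
eef_pos: [559.7, -174.8, 94.8]
tcp_rot: [-1.575, -0.013, -0.322]
ft_force: [-0.6, 0.8, -0.1]
opening: 0.473
```

```bash
python3 - <<'E'
from h import *
plan([560,-174.5,51],72,5)
c=read_camera("side"); print([(w(c,e["point"]).round(1),round(e["confidence"],2)) for e in nets.mark_of(c,"stop_top")[:2]])
E
```

```text
now [ 559.7 -174.8   94.8] [ 0.316  0.949 -0.004] [ 0.011 -0.008 -1.   ] F [-0.6  0.8 -0.1] M [ 0.1  -0.16 -0.  ] open 0.473 t 10.03 q [-0.41  0.54  1.76 -0.    0.82 -1.66]
steps 1
[[[-0.04, 4.38, 0.05], [0.2, -0.4, 0.8], 5], [[0, 0, 0], [0, 0, 0], 5], [[0, 0, 0], [0, 0, 0], 5], [[0, 0, 0], [0, 0, 0], 5], [[0, 0, 0], [0, 0, 0], 5]]
[(array([ 560.4, -174.6,   92.7]), 0.63)]
```

Call:
apply_moves(increments=[[[0, 1.5, 0], [0.2, 0, 0.8], 5], [[0, 1.3, 0], [0, 0, 0], 5], [[0, 1.0, 0], [0, 0, 0], 5], [[0, 0.3, 0], [0, 0, 0], 5], [[0, 0, 0], [0, 0, 0], 5]])

```text
t: 10.75
eef_pos: [559.2, -174.7, 49.3]
tcp_rot: [-1.571, 0.004, -0.322]
ft_force: [-1.2, 0.3, 0.2]
opening: 0.526
```

Call:
apply_moves(increments=[[[0, 0, 0], [0, 0, 0], 0.8], [[0, 0, 0], [0, 0, 0], 0.8], [[0, 0, 0], [0, 0, 0], 0.8], [[0, 0, 0], [0, 0, 0], 0.8], [[0, 0, 0], [0, 0, 0], 0.8]])

```text
t: 11.38
eef_pos: [559.7, -175.1, 50.4]
tcp_rot: [-1.571, 0.002, -0.322]
ft_force: [-0.9, -2.4, -0.7]
opening: 0.133
```

Opening is 12.7 mm, so the bar is held. Turn clockwise.

Call:
apply_moves(increments=[[[0, 0, 0], [0, 10, 0], 0.8], [[0, 0, 0], [0, 10, 0], 0.8], [[0, 0, 0], [0, 10, 0], 0.8], [[0, 0, 0], [0, 10, 0], 0.8], [[0, 0, 0], [0, 10, 0], 0.8]])

```text
t: 12.0
eef_pos: [560.1, -174.9, 50.4]
tcp_rot: [-1.572, 0.001, -1.221]
ft_force: [0.7, -0.5, -1.3]
opening: 0.134
```

```bash
python3 - <<'E'
from h import *
plan([559.5,-175,50.5],3,.8)
E
```

```text
now [ 560.1 -174.9   50.4] [ 0.94   0.343 -0.001] [-0.001  0.    -1.   ] F [ 0.7 -0.5 -1.3] M [-0.1  -0.19  0.04] open 0.134 t 12.0 q [-0.42  0.61  1.78 -0.    0.75 -0.76]
steps 2
[[[-0.01, -0.0, -0.03], [0.0, 8.5, -0.0], 0.8], [[-0.0, -0.0, -0.03], [0.0, 8.5, -0.0], 0.8], [[0, 0, 0], [0, 0, 0], 0.8], [[0, 0, 0], [0, 0, 0], 0.8], [[0, 0, 0], [0, 0, 0], 0.8]]
```

Call:
apply_moves(increments=[[[0, 0, 0], [0, 8, 0], 0.8], [[0, 0, 0], [0, 5, 0], 0.8], [[0, 0, 0], [0, 3, 0], 0.8], [[0, 0, 0], [0, 2, 0], 0.8], [[0, 0, 0], [0, 0, 0], 0.8]])

```text
t: 12.62
eef_pos: [560.2, -174.7, 50.5]
tcp_rot: [-1.572, -0.0, -1.545]
ft_force: [-0.9, -0.5, -0.6]
opening: 0.14
```

```bash
python3 - <<'E'
from h import *
plan([559.5,-175,50.5],3,.8)
E
```

```text
now [ 560.2 -174.7   50.5] [ 1.     0.026 -0.001] [-0.001 -0.    -1.   ] F [-0.9 -0.5 -0.6] M [-0.1  -0.09  0.81] open 0.14 t 12.62 q [-0.41  0.61  1.78 -0.    0.75 -0.44]
steps 1
[[[0.03, -0.0, -0.07], [0.1, -1.5, 0.0], 0.8], [[0, 0, 0], [0, 0, 0], 0.8], [[0, 0, 0], [0, 0, 0], 0.8], [[0, 0, 0], [0, 0, 0], 0.8], [[0, 0, 0], [0, 0, 0], 0.8]]
```

The stop is reached (moment 0.81 N m, head turned). Release, rise, and head for the catch pad.

Call:
apply_moves(increments=[[[0, 0, 0], [0, -1, 0], 3], [[0, 0, 0], [0, 0, 0], 4], [[0, -2, 0], [0, 0, 0], 4], [[0, -5, 0], [0, 0, 0], 4], [[0, -6, 0], [0, 0, 0], 2]])

```text
t: 13.25
eef_pos: [558.7, -174.1, 179.4]
tcp_rot: [-1.58, 0.005, -1.527]
ft_force: [1.2, -0.5, -0.3]
opening: 0.357
```

```bash
python3 - <<'E'
from h import *
plan([569,100,280],-11,0)
c=read_camera("side")
for t in ["stop_top","lever_grip","catch_pad"]: print(t,[(w(c,e["point"]).round(1),round(e["confidence"],2)) for e in nets.mark_of(c,t)[:2]])
E
```

```text
now [ 558.7 -174.1  179.4] [ 0.999  0.044 -0.009] [-0.009  0.005 -1.   ] F [ 1.2 -0.5 -0.3] M [-0.05 -0.09 -0.02] open 0.357 t 13.25 q [-0.42  0.45  1.66  0.    1.04 -0.46]
steps 6
[[[-4.56, -1.66, 0.36], [0.1, 2.2, -0.0], 0], [[-4.57, -1.66, 0.18], [0.1, 2.2, -0.0], 0], [[-4.58, -1.66, 0.0], [0.1, 2.2, -0.0], 0], [[-4.57, -1.67, -0.17], [0.1, 2.2, -0.0], 0], [[-4.56, -1.67, -0.35], [0.1, 2.2, -0.0], 0]]
stop_top [(array([ 560.4, -173.6,   93.4]), 0.61)]
lever_grip [(array([593.7, 181. , 240.8]), 0.7)]
catch_pad [(array([572.3, 299.1, 169.3]), 0.95), (array([ 757.9, -246.3,   -1.6]), 0.31)]
```

Call:
apply_moves(increments=[[[-4.5, -2.5, 0.4], [0, 2.5, 0], 0], [[-4.6, -2.5, 0.2], [0, 2.5, 0], 0], [[-4.6, -2.5, 0], [0, 2.5, 0], 0], [[-4.6, -2.5, -0.2], [0, 2.5, 0], 0], [[-4.6, -1, -0.3], [0, 2.5, 0], 0]])

```text
t: 14.08
eef_pos: [570.1, 58.4, 283.8]
tcp_rot: [-1.592, 0.003, -1.758]
ft_force: [-0.0, 0.3, -0.7]
opening: 0.005
```

```bash
python3 - <<'E'
from h import *
plan([571,301,285],-11,0)
E
```

```text
now [570.1  58.4 283.8] [ 0.982 -0.186 -0.021] [-0.02   0.007 -1.   ] F [-0.   0.3 -0.7] M [-0.06 -0.08 -0.02] open 0.005 t 14.07 q [-0.02  0.34  1.54  0.01  1.28  0.17]
steps 5
[[[-4.77, 0.01, -0.89], [0.2, 0.1, -0.0], 0], [[-4.77, 0.0, -0.89], [0.2, 0.1, -0.0], 0], [[-4.77, -0.0, -0.9], [0.2, 0.1, -0.0], 0], [[-4.77, -0.01, -0.9], [0.2, 0.1, -0.0], 0], [[-4.77, -0.02, -0.9], [0.2, 0.1, -0.0], 0]]
```

Call:
apply_moves(increments=[[[-4.7, 0, -0.9], [0.2, 0, 0], 0], [[-4.7, 0, -0.9], [0.2, 0, 0], 0], [[-4.7, 0, -0.9], [0.2, 0, 0], 0], [[-4.7, 0, -0.9], [0.2, 0, 0], 0], [[-4.7, 0, -0.9], [0.2, 0, 0], 0]])

```text
t: 14.7
eef_pos: [568.1, 305.2, 275.9]
tcp_rot: [-1.585, -0.002, -1.76]
ft_force: [0.6, -0.2, -0.1]
opening: 0.003
```

```bash
python3 - <<'E'
from h import *
plan([571,301,180],-11,0)
E
```

```text
now [568.1 305.2 275.9] [ 0.982 -0.188 -0.014] [-0.014  0.001 -1.   ] F [ 0.6 -0.2 -0.1] M [-0.09 -0.07  0.01] open 0.003 t 14.7 q [0.39 0.46 1.38 0.01 1.32 0.58]
steps 2
[[[0.17, 4.79, 0.25], [0.4, 0.1, 0.1], 0], [[0.17, 4.8, 0.22], [0.4, 0.1, 0.1], 0], [[0, 0, 0], [0, 0, 0], 0], [[0, 0, 0], [0, 0, 0], 0], [[0, 0, 0], [0, 0, 0], 0]]
```

Call:
apply_moves(increments=[[[0.2, 4.5, 0.2], [0.4, 0, 0], 0], [[0.1, 4.0, 0.2], [0.3, 0, 0], 0], [[0, 1.0, 0], [0, 0, 0], 0], [[0, 0, 0], [0, 0, 0], 0], [[0, 0, 0], [0, 0, 0], 0]])

```text
t: 15.32
eef_pos: [568.7, 304.8, 173.2]
tcp_rot: [-1.579, -0.005, -1.756]
ft_force: [0.2, -0.0, 0.2]
opening: 0.002
```

```bash
python3 - <<'E'
from h import *
plan([571,301,150],-11,0)
c=read_camera("side"); d=read_camera("top")
for k in (c,d): print([(w(k,e["point"]).round(1),round(e["confidence"],2)) for e in nets.mark_of(k,"catch_pad")[:1]])
a=c["img"][230:450,180:440]
b=np.clip(d["img"][180:400,120:380].astype(float)*2,0,255).astype(np.uint8)
cv2.imwrite("pics/p1.png",cv2.resize(np.hstack([a,b])[:,:,::-1],None,fx=1.5,fy=1.5))
E
```

```text
now [568.7 304.8 173.2] [ 0.983 -0.184 -0.008] [-0.009 -0.003 -1.   ] F [ 0.2 -0.   0.2] M [ 0.01 -0.09 -0.02] open 0.002 t 15.32 q [0.39 0.54 1.52 0.   1.1  0.57]
steps 1
[[[0.32, 2.31, 0.32], [0.5, 0.4, 0.3], 0], [[0, 0, 0], [0, 0, 0], 0], [[0, 0, 0], [0, 0, 0], 0], [[0, 0, 0], [0, 0, 0], 0], [[0, 0, 0], [0, 0, 0], 0]]
[(array([570.9, 296.7, 168.9]), 0.69)]
[(array([570. , 297.4, 164.9]), 0.57)]
```

View pics/p1.png

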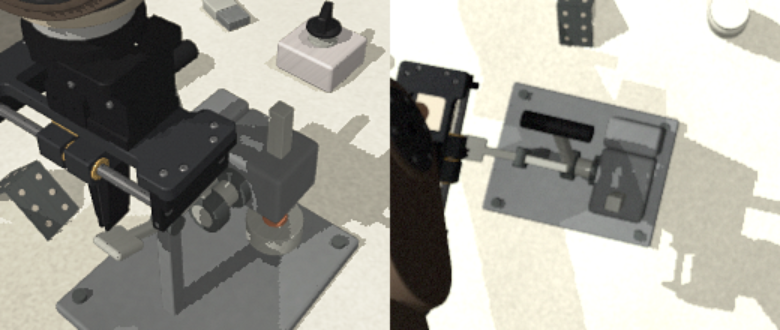

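Picture 9: tips above and slightly behind the raised pad, body clear of lever and ram. Go down onto it, correcting a few mm.

Call:
apply_moves(increments=[[[0.4, 1.2, 0.2], [0.5, 0, 0], 0], [[0, 1.0, 0], [0, 0, 0], 0], [[0, 0.6, 0], [0, 0, 0], 0], [[0, 0.4, 0], [0, 0, 0], 0], [[0, 0, 0], [0, 0, 0], 0]])

```text
t: 16.15
eef_pos: [570.1, 300.2, 139.8]
tcp_rot: [-1.568, -0.004, -1.756]
ft_force: [-0.2, 0.3, -0.1]
opening: 0.004
```

```bash
python3 - <<'E'
from h import *
plan([571,301,110],-11,0)
c=read_camera("side"); f=240/np.tan(np.radians(c["vfov"]/2))
print(px(c,[568.7,304.8,199.5]),px(c,[571,298,170]),ray_z(c,251,382,199.5))
E
```

```text
now [570.1 300.2 139.8] [ 0.983 -0.184  0.003] [ 0.002 -0.004 -1.   ] F [-0.2  0.3 -0.1] M [ 0.01 -0.1   0.  ] open 0.004 t 16.15 q [ 0.38  0.57  1.56 -0.01  1.01  0.57]
steps 1
[[[-0.11, 2.98, 0.06], [-0.2, 0.4, 0.2], 0], [[0, 0, 0], [0, 0, 0], 0], [[0, 0, 0], [0, 0, 0], 0], [[0, 0, 0], [0, 0, 0], 0], [[0, 0, 0], [0, 0, 0], 0]]
[256. 374.] [260. 386.] [567.51237341 316.63202588 199.5       ]
```

Call:
apply_moves(increments=[[[0, 0.6, 0], [0, 0, 0], 0], [[0, 0.6, 0], [0, 0, 0], 0], [[0, 0.6, 0], [0, 0, 0], 0], [[0, 0.6, 0], [0, 0, 0], 0], [[0, 0.6, 0], [0, 0, 0], 0]])

```text
t: 16.82
eef_pos: [570.7, 300.6, 108.9]
tcp_rot: [-1.566, -0.002, -1.756]
ft_force: [0.7, -1.4, 2.4]
opening: 0.005
```

```bash
python3 - <<'E'
from h import *
plan([571,301,110],-11,0)
c=read_camera("side"); 
print([(w(c,e["point"]).round(1),round(e["confidence"],2)) for e in nets.mark_of(c,"catch_pad")[:1]])
cv2.imwrite("pics/p2.png",cv2.resize(c["img"][300:460,180:380,::-1],None,fx=3,fy=3))
E
```

```text
now [570.7 300.6 108.9] [ 0.983 -0.184  0.004] [ 0.004 -0.003 -1.   ] F [ 0.7 -1.4  2.4] M [-0.27  0.01  0.05] open 0.005 t 16.82 q [ 0.38  0.6   1.59 -0.01  0.95  0.57]
steps 1
[[[-0.05, -0.11, 0.02], [-0.3, 0.4, 0.1], 0], [[0, 0, 0], [0, 0, 0], 0], [[0, 0, 0], [0, 0, 0], 0], [[0, 0, 0], [0, 0, 0], 0], [[0, 0, 0], [0, 0, 0], 0]]
[(array([576.3, 303. , 131.6]), 0.95)]
```

View pics/p2.png

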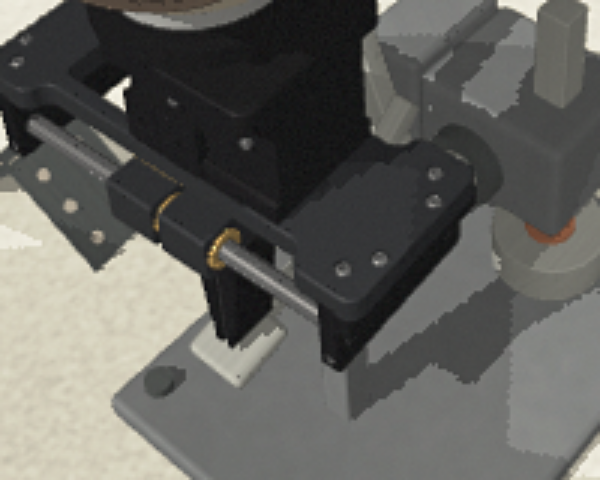

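Picture 10: pad going down under the tips. Continue to the end stop.

Call:
apply_moves(increments=[[[0, 0.6, 0], [0, 0, 0], 0], [[0, 0.6, 0], [0, 0, 0], 0], [[0, 0.5, 0], [0, 0, 0], 0], [[0, 0.4, 0], [0, 0, 0], 0], [[0, 0.4, 0], [0, 0, 0], 0]])

```text
t: 17.55
eef_pos: [575.3, 303.9, 94.9]
tcp_rot: [-1.552, 0.009, -1.756]
ft_force: [-7.2, -2.2, 28.9]
opening: 0.008
```

```bash
python3 - <<'E'
from h import *
plan([571,301,140],-11,0)
c=read_camera("side"); 
print([(w(c,e["point"]).round(1),round(e["confidence"],2)) for e in nets.mark_of(c,"catch_pad")[:1]])
E
```

```text
now [575.3 303.9  94.9] [ 0.983 -0.185  0.019] [ 0.02   0.005 -1.   ] F [-7.2 -2.2 28.9] M [-0.71  1.23 -0.11] open 0.008 t 17.55 q [ 0.39  0.62  1.6  -0.    0.9   0.57]
steps 1
[[[0.32, -4.52, -0.28], [-1.1, 0.4, -0.5], 0], [[0, 0, 0], [0, 0, 0], 0], [[0, 0, 0], [0, 0, 0], 0], [[0, 0, 0], [0, 0, 0], 0], [[0, 0, 0], [0, 0, 0], 0]]
[(array([572.6, 301.7, 118.4]), 0.56)]
```

29 N at the height expected at the stop. Rise, then check the pad.

Call:
apply_moves(increments=[[[0, -2, 0], [0, 0, 0], 0], [[0, -5, 0], [0, 0, 0], 0], [[0, -5.5, 0], [0, 0, 0], 5], [[0, -5.5, 0], [0, 0, 0], 5], [[0, -3, 0], [0, 0, 0], 5]])

```text
t: 18.27
eef_pos: [569.9, 302.7, 307.0]
tcp_rot: [-1.557, 0.007, -1.756]
ft_force: [0.3, 0.2, 0.1]
opening: 0.263
```

```bash
python3 - <<'E'
from h import *
plan([595,183,285],-11,5)
for n in ("side","top"):
    c=read_camera(n)
    for t in ["catch_pad","lever_grip","stop_top"]: print(n,t,[(w(c,e["point"]).round(1),round(e["confidence"],2)) for e in nets.mark_of(c,t)[:1]])
E
```

```text
now [569.9 302.7 307. ] [ 0.983 -0.185  0.014] [ 0.015  0.004 -1.   ] F [0.3 0.2 0.1] M [-0.02 -0.01 -0.01] open 0.263 t 18.27 q [ 0.39  0.43  1.35 -0.    1.35  0.57]
steps 3
[[[3.77, 0.73, 1.55], [-0.3, 0.1, -0.1], 5], [[3.77, 0.73, 1.56], [-0.3, 0.1, -0.1], 5], [[3.76, 0.73, 1.57], [-0.3, 0.1, -0.1], 5], [[0, 0, 0], [0, 0, 0], 5], [[0, 0, 0], [0, 0, 0], 5]]
side catch_pad [(array([575.3, 300.6, 122.3]), 0.6)]
side lever_grip [(array([594.6, 183. , 239.6]), 0.58)]
side stop_top [(array([ 561.1, -175.2,   94.4]), 0.65)]
top catch_pad [(array([570.4, 299.7, 116.9]), 0.66)]
top lever_grip [(array([598.7, 180.1, 240.1]), 0.95)]
top stop_top [(array([ 561.1, -175.3,   93.2]), 0.96)]
```

Catch is off (pad z≈118), lever is at rest and the stop station is fine. Now I'll move above the handle's right half: offset -25 mm along press y, so the fingers clear the lever bar.

Call:
apply_moves(increments=[[[3.5, 0.6, 1.3], [-0.2, 0, 0], 5], [[3.5, 0.6, 1.3], [-0.2, 0, 0], 5], [[3.5, 0.6, 1.3], [-0.2, 0, 0], 5], [[3.5, 0.6, 1.3], [-0.2, 0, 0], 5], [[0, 0, 0], [0, 0, 0], 5]])

```text
t: 19.3
eef_pos: [594.5, 151.5, 272.3]
tcp_rot: [-1.583, 0.001, -1.755]
ft_force: [0.1, 0.5, -0.3]
opening: 0.522
```

```bash
python3 - <<'E'
from h import *
plan([591.8,157.5,197],-11,5)
E
```

```text
now [594.5 151.5 272.3] [ 0.983 -0.183 -0.012] [-0.012  0.003 -1.   ] F [ 0.1  0.5 -0.3] M [ 0.01 -0.1  -0.01] open 0.522 t 19.3 q [0.14 0.41 1.47 0.01 1.28 0.32]
steps 2
[[[-0.26, 3.77, -0.14], [0.3, 0.2, -0.0], 5], [[-0.27, 3.77, -0.17], [0.3, 0.2, -0.0], 5], [[0, 0, 0], [0, 0, 0], 5], [[0, 0, 0], [0, 0, 0], 5], [[0, 0, 0], [0, 0, 0], 5]]
```

Call:
apply_moves(increments=[[[-0.5, 1.5, -0.3], [0.6, 0, 0], 5], [[0, 2.0, 0], [0, 0, 0], 5], [[0, 2.0, 0], [0, 0, 0], 5], [[0, 1.6, 0], [0, 0, 0], 5], [[0, 0, 0], [0, 0, 0], 5]])

```text
t: 19.92
eef_pos: [591.4, 160.4, 197.4]
tcp_rot: [-1.575, 0.001, -1.754]
ft_force: [0.2, 0.9, 1.3]
opening: 0.528
```

Call:
apply_moves(increments=[[[0, 0, 0], [0, 0, 0], 1.4], [[0, 0, 0], [0, 0, 0], 1.4], [[0, 0, 0], [0, 0, 0], 1.4], [[0, 0, 0], [0, 0, 0], 1.4], [[0, 0, 0], [0, 0, 0], 1.4]])

```text
t: 20.55
eef_pos: [592.4, 160.8, 199.3]
tcp_rot: [-1.571, 0.003, -1.755]
ft_force: [1.8, 0.6, -2.8]
opening: 0.21
```

```bash
python3 - <<'E'
from h import *
plan([591.8,157.5,197],-11,1.4)
c=read_camera("side")
print([(w(c,e["point"]).round(1),round(e["confidence"],2)) for e in nets.mark_of(c,"lever_grip")[:1]])
cv2.imwrite("pics/g1.png",cv2.resize(c["img"][190:430,180:440,::-1],None,fx=2.3,fy=2.3))
E
```

```text
now [592.4 160.8 199.3] [ 0.983 -0.183 -0.001] [-0.     0.003 -1.   ] F [ 1.8  0.6 -2.8] M [ 0.01 -0.28 -0.29] open 0.21 t 20.55 q [0.16 0.46 1.58 0.   1.1  0.34]
steps 1
[[[0.34, 0.22, -0.0], [0.0, 0.5, -0.2], 1.4], [[0, 0, 0], [0, 0, 0], 1.4], [[0, 0, 0], [0, 0, 0], 1.4], [[0, 0, 0], [0, 0, 0], 1.4], [[0, 0, 0], [0, 0, 0], 1.4]]
[(array([595.4, 184.3, 239.3]), 0.97)]
```

View pics/g1.png

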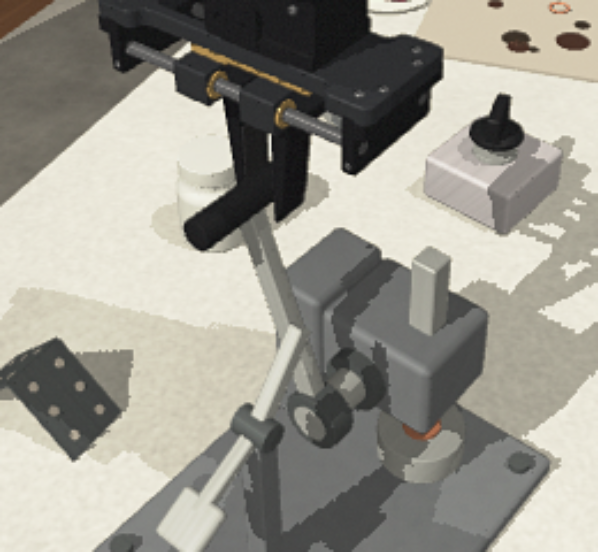

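Picture 11: the handle is pinched (20 mm opening), the catch tail is down and its tongue raised. Pull along the arc.

Call:
apply_moves(increments=[[[0, -0.45, -1.4], [0, 0, 0], 1.4], [[0, -0.3, -1.5], [0, 0, 0], 1.4], [[0, -0.15, -1.5], [0, 0, 0], 1.4], [[0, 0, -1.5], [0, 0, 0], 1.4], [[0, 0.15, -1.5], [0, 0, 0], 1.4]])

```text
t: 21.28
eef_pos: [527.5, 176.7, 211.1]
tcp_rot: [-1.547, 0.013, -1.757]
ft_force: [6.5, 1.0, 2.7]
opening: 0.204
```

```bash
cat > lev.py <<'E'
from h import *
s=readout.state(); p=np.array(s['eef_pos']); d=p-[592.4,160.8,199.3]
x=51.4+d@[.983,-.184,0]; z=140.9+d[2]
print("q",round(.35-np.arctan2(x,z),3),"rad",round(np.hypot(x,z),1),"x",round(x,1),"z",round(z,1),"lat",round(d@[.184,.983,0],1),"F",np.round(s['ft_force'],1),"open",round(float(s['opening']),3),"rpy",np.round(s['tcp_rot'],3))
c=read_camera("side"); print([(w(c,e["point"]).round(1),round(e["confidence"],2)) for e in nets.mark_of(c,"lever_grip")[:1]])
E
python3 lev.py
```

```text
q 0.45 rad 153.5 x -15.3 z 152.7 lat 3.7 F [6.5 1.  2.7] open 0.204 rpy [-1.547  0.013 -1.757]
[(array([530.4, 200.8, 251.8]), 0.86)]
```

Call:
apply_moves(increments=[[[0, 0.45, -1.5], [-0.5, 0, 0], 1.4], [[0, 0.5, -1.5], [-0.5, 0, 0], 1.4], [[0, 0.6, -1.5], [-0.5, 0, 0], 1.4], [[0, 0.75, -1.4], [0, 0, 0], 1.4], [[0, 0.8, -1.3], [0, 0, 0], 1.4]])

```text
t: 22.0
eef_pos: [465.5, 191.6, 186.3]
tcp_rot: [-1.551, 0.023, -1.758]
ft_force: [5.8, -1.7, 7.7]
opening: 0.208
```

```bash
python3 lev.py
```

```text
q 0.903 rad 150.3 x -79.0 z 127.9 lat 7.0 F [ 5.8 -1.7  7.7] open 0.208 rpy [-1.551  0.023 -1.758]
[(array([469.5, 214. , 229.2]), 0.94)]
```

Call:
apply_moves(increments=[[[0, 0.4, -0.7], [0, 0, 0], 1.4], [[0, 0.4, -0.6], [0, 0, 0], 1.4], [[0, 0.3, -0.5], [0, 0, 0], 1.4], [[0, 0.3, -0.5], [0, 0, 0], 1.4], [[0, 0.3, -0.5], [0, 0, 0], 1.4]])

```text
t: 22.72
eef_pos: [463.1, 193.0, 183.0]
tcp_rot: [-1.494, 0.032, -1.756]
ft_force: [15.2, -14.6, 19.8]
opening: 0.206
```

```bash
python3 lev.py; python3 - <<'E'
from h import *
c=read_camera("side"); d=read_camera("top")
for k in (c,d):
    for t in ["catch_pad","lever_grip","stop_top","flux_jar","bracket","flux_brush"]: print(t,[(w(k,e["point"]).round(1),round(e["confidence"],2)) for e in nets.mark_of(k,t)[:1]])
cv2.imwrite("pics/f.png",cv2.resize(c["img"][190:470,180:460,::-1],None,fx=2,fy=2))
E
```

```text
q 0.93 rad 149.0 x -81.6 z 124.6 lat 7.9 F [ 15.2 -14.6  19.8] open 0.206 rpy [-1.494  0.032 -1.756]
[(array([461.4, 214.3, 223.9]), 0.63)]
catch_pad [(array([571.7, 302.1, 120.9]), 0.92)]
lever_grip [(array([462.7, 215.9, 223.5]), 0.71)]
stop_top []
flux_jar [(array([751.6, -15.8,  -1.5]), 0.67)]
bracket [(array([769.9, 201.7,  -3.5]), 0.62)]
flux_brush [(array([ 7.585e+02, -2.453e+02, -7.000e-01]), 0.59)]
catch_pad [(array([569.7, 298.2, 114.5]), 0.7)]
lever_grip [(array([466.4, 212.7, 223.1]), 0.82)]
stop_top [(array([ 558.7, -173.1,   89.7]), 0.64)]
flux_jar [(array([757.7, -18.1,   2.8]), 0.94)]
bracket [(array([7.710e+02, 2.017e+02, 2.000e-01]), 0.61)]
flux_brush [(array([ 756.3, -243.9,   -2.7]), 0.58)]
```

View pics/f.png

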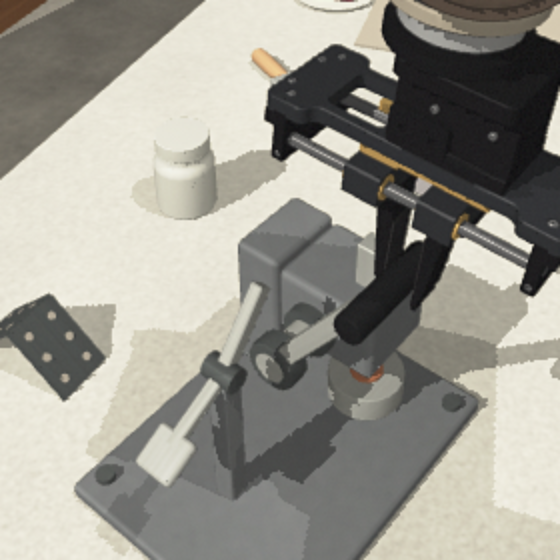

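Picture 12: the lever is fully forward and pinched, the ram is down, the catch is off, and the bystanders are in place. Handing in.

```bash
python3 lev.py; python3 -c "
from h import *
env.job_done()"
```

```text
q 0.93 rad 149.0 x -81.7 z 124.6 lat 7.9 F [ 14.  -14.   19.5] open 0.202 rpy [-1.494  0.032 -1.756]
[(array([464.3, 213.9, 223. ]), 0.78)]
the job is handed in; nothing more can be done
```

I ran all five steps in order and handed the job in at about 23 s, with the gripper still pinching the lever at the end of its travel. No verdict is reported, so these are my own last checks:

- **Stop station:** I pushed the mushroom to its hard stop (39 N) and let it spring up. I then turned the head about 1.2 rad clockwise until it met its stop (0.8 N m).
- **Stop height:** the last two readings disagree. It read about 93–94 mm after release, as it should, and 89.7 mm (lower confidence) at the very end. Nothing touched it in between, so I take the last one as network error.
- **Catch:** I pushed the pad down to its stop (29 N). It stayed down, at 115–121 mm against a nominal 114 mm, and the tongue is raised in the picture.
- **Lever:** about 0.93 rad by arm pose. The handle is 223 mm above the table, against 224 mm nominal. It is held with a 20 mm pinch, and the wrist reads about 28 N against the stop.
- **Bystanders:** the jar, bracket and brush are within a few mm of where they started.

**TCP height:** the fingertips turned out to be about 26 mm higher than the reported TCP. My first grip on the mushroom's bar closed above it, without harm. I found the offset by touch and allowed for it in everything after.

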